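# Load the sample-bottle carrier and hang it on the drop-latch hook

## Task

Take the empty blue carrier out of the white rack, stand it on the black mat and let go; then stand the purple-capped sample bottle in its cup. Then take the carrier by its top tab and hang it by its eye on the hook stand's peg, pushed past the orange flap and home against the post, so that the flap drops shut behind it, and let go. Do not tip the sample bottle over, and leave the amber bottle, the filter cartridge and the wash bottle where they are.

Things in the scene. Friction and masses are not known exactly. Their poses are not given: they have to be found in the camera images.
- carrier_tab (a point): middle of the top grip tab of the loose blue carrier (250 g): an upright plate 10 mm thick (x), 52 wide (y), 195 tall (z up), cup at its front (-x). Point 177 mm above the underside, in mid-plate; solid tab from 155 to 195. It starts in the rack, whose cheeks stand 13 mm from the tab's side edges, as high as it: grip it there only across the 10 mm; before and behind is free
- carrier_eye (a point): centre of the carrier's eye, a rectangular hole through the plate along x, 32 mm wide (y), 28 mm high (z); 141 mm above the underside, 36 mm below carrier_tab. Axes as carrier_tab
- carrier_cup (a point): centre of the floor of the carrier's square cup, 60 mm in front (-x) of mid-plate, 5 mm above the underside. Cup 64 x 64 mm inside, 70 x 70 outside; walls rise 25 mm above its floor. The carrier's base reaches from 5 mm behind mid-plate to 95 mm in front of it
- sample_mid (a point): middle (42 mm above its underside) of the white sample bottle with the purple cap, 120 g: body 54 mm diameter up to 45 mm, then a neck; cap 38 mm diameter from 57 to 84 mm above its underside. Stands on the bench in either of two places, the amber bottle in the other
- amber_mid (a point): middle (42 mm above its underside) of a bystander: an amber bottle with a black cap, of the same shape as the sample bottle
- cartridge_mid (a point): middle of a bystander: a white wound filter cartridge, 62 mm diameter, 127 mm tall, standing on the bench
- wash_mid (a point): middle (70 mm above the bench) of a bystander: a white wash bottle with a blue cap and spout, 64 mm diameter, 175 mm tall
- mat: black rubber drip mat fixed on the bench, 220 x 220 mm and 4 mm thick; origin at the centre of its underside, x and y axes along its sides
- rack: white drying rack, fixed: slab 170 (x) x 130 (y) x 6 mm, origin at the centre of its underside; two cheeks 50 mm long (x 25 to 75 mm), 6 thick, up to 200 mm above the bench, inner faces at y = -39 and +39 mm. The carrier stands on the slab, its plate between the cheeks near x = 45 mm, its cup to -x. Open, without a lip, to the front (-x), rear and top
- peg_root (a point): root of the hook stand's level peg: on its centre line at the post's face, 235 mm above the bench. Peg 100 mm long along -x, 18 wide (y), 14 high (z up). Post on the +x side, 50 wide, 30 deep, top 250 mm above the bench; foot 8 mm high under the peg. The carrier hangs with its axes along these, cup to -x, plate on the post, eye centre 7 mm below the peg's centre line
- peg_tip (a point): centre of the peg's free end, 100 mm from peg_root along its -x axis
- flap (a joint): orange drop flap (30 g), rad, hinged in the peg's slot on its centre line 94 mm from the post. At 0 it hangs to 36 mm below that line and blocks the way; it cannot swing outwards. An eye pushed towards the post swings it in and up (to 1.5: level, inside the slot); once the plate's front is 36 mm past the hinge it falls back to 0
Not all that is in view belongs to the job. What is shaped like the part that bears sample_mid but green is not meant.

How it is judged:
By the outcome, as a careful person would: the job done as asked, in the order asked, and still so for the second after the job is handed in, with the robot touching nothing.
It also fails if it takes over 64 s, if anything falls off the work surface, if the arm or the gripper's body presses on something with over 40 N, if the wrist force passes 120 N, or if a joint passes its speed limit or range.

## Robot

A 7-joint arm with a two-finger parallel gripper is mounted at the origin on the work surface. World frame = base frame: x ahead of the robot, y to its left, z up, the work surface at z = 0. Lengths are in m, angles in rad, forces in N, time in s.
With the tool pointing down it reaches from about 0.4 to 0.85 m from the base axis. Payload 10.4 kg.
Tool frame: the origin (TCP) lies at the very end of the fingers, on their centre line; the grasp point (between the pads) lies manip.hold_point_z behind it (manip.hold_point_z is the distance from the TCP to the grasp point, in m); z points along the fingers, y is the direction in which the jaws open and shut (so a half turn about z gives the same grasp; the last joint's range is limited). The gripper opens to 85 mm and grips with 20 to 120 N. Pads are 22 mm wide; open, the fingers measure 114 mm over their backs; the gripper's body (76 mm by 85 mm) begins 54 mm behind the grasp point. The pads swing forward as they close: fully open they stand 13 mm farther back than shut.
Start: joints at [-1.205, 0.332, -0.065, 1.46, 0.022, 1.35, -0.088], TCP at [0.237, 0.578, 0.231] pointing down, gripper open.
Joint ranges: [-2.6, 2.6], [-0.5, 2.12], [-1.47, 1.34], [0.16, 2.42], [-1.27, 4.41], [0.06, 2.06], [-2.6, 2.6]. Speed limits (rad/s): [2.22, 2.22, 2.79, 2.79, 3.14, 3.14, 3.14].

## Interface

Orientations are given as a unit quaternion [x, y, z, w].
In Python, from workcell import manip gives the robot as it stands.
- The arm moves only by the tool jog_arm, never from a script. Its arguments are lists of equal length, an entry for each row: "translation": the shift along the world's x, y, z in mm, a list of three; "turn": the turn about the world's z in degrees. In form: {"translation": [[x, y, z], ...], "turn": [turn, ...]}. A call has 1 to 12 rows; each row is the pose to reach, as a shift and turn from the pose measured when the call began; what a row does not reach only later rows make up. A row lasts 1/12 s, in which the tool goes at most 41.7 mm and 7.16 degrees, less where a joint would pass 70% of its speed; a pose out of reach is approached as far as the arm can. A call with a gripper value outside its range is refused whole. "grip" is the finger opening in mm, from 0 to 85.4, set as the call begins (left out, the last holds). The fingers move at their own pace and stop on an object; "grip_force" is the grip in N (left out, the last holds). Time passes only in rows, so rows that repeat a pose let the fingers close. It gives the time, the measured TCP pose, the force and the opening at its end, in the units of the state.
- manip.get_obs(): the state, without advancing time (a new reading comes with each control period).
- manip.camera(name): name is "side" or "top"; returns a dict with "frame" (400x640x3 uint8, red, green, blue), "mtx" (3x3 intrinsics, pixels), "k1" (the pictures are not rectified: a ray, as slopes to the right and down, at radius r is drawn at 1 + k1 r^2 times it, then the intrinsics apply), "pose" (4x4, takes a point from camera to world coordinates). Camera axes: x right, y down, z forward; pixel columns grow to the right and rows downward; lengths in m; the calibration is good to about 2 mm. A picture is of the moment at which its call begins. There is no depth.
- manip.hand_in(): hands the job in, once; it reports no verdict.
Trained networks look in a picture, given as the dict that the camera call returned (one of the last four; its "shot" number tells which), for a name from the list of things; names that differ only in an ending like _2 or _b are one class to them, and where a whole thing is asked for, a point or a joint stands for the part that bears it (a point fixed in the world has none). Each returns a list of dicts, best first, with "confidence" (0 to 1); they miss things now and then, are a little off and sometimes report something else, mostly with a low value. They report only what shows in the picture. A call takes as long as a camera call. They do not tell look-alikes from the thing itself.
- manip.outline_of(picture, label): "mask" (400x640 bool, what is visible of it) and "extent" ([left, top, right, bottom] in pixels, round what is visible of it).
- manip.pinpoint(picture, label): "at" ([column, row] in pixels: a listed point, or the origin of a listed thing).
The state is a dict: "clock": time; "joint_pos": joint angles; "joint_velocities": joint speeds; "tau": joint torques, N m; "position": TCP position; "ee_rot": TCP orientation; "ft_force": force on the tool from outside, world axes, zero at the start; "torque": the same for the moment, N m; "grip_width": opening from 0.0 (shut) to 1.0 (fully open).
Only numpy, scipy, OpenCV 4.12 (cv2) and the standard library are available. Lean on these libraries where they do the work, as an engineer would, in place of code of your own. Each camera call takes 0.05 s, during which the arm holds its last target. There are 200 camera calls.

## Working session

There is one attempt and no reset: what is moved stays moved. The work goes in short steps, Python scripts to look and compute and a tool call to move; the robot and the scene stay as the last step left them, time stands still between calls to the robot, and variables do not carry over. Pictures are saved under pics/ and viewed, about 8 in all and at most 12, crops included, and the job is handed in when it is done.

Besides the shell and the picture viewer there is one more tool, called after ">>>" by a JSON object that holds its "op" and its "data". jog_arm: Moves the arm, as the interface text tells. Its arguments: {"type":"object","properties":{"translation":{"type":"array"},"turn":{"type":"array"},"grip":{"type":"number"},"grip_force":{"type":"number"}},"required":["translation","turn"]}

```bash
mkdir -p pics; ls; cat > h.py <<'E'
import numpy as np, cv2
from workcell import manip
def ray(c,uv):
    K=np.array(c["mtx"]);T=np.array(c["pose"])
    d=np.array([(uv[0]-K[0,2])/K[0,0],(uv[1]-K[1,2])/K[1,1]])
    u=d.copy()
    for _ in range(20): u=d/(1+c["k1"]*(u@u))
    v=T[:3,:3]@np.array([u[0],u[1],1]); return T[:3,3],v/np.linalg.norm(v)
def atz(c,uv,z):
    o,v=ray(c,uv); return o+v*(z-o[2])/v[2]
def tri(c1,u1,c2,u2):
    o,v=ray(c1,u1);p,w=ray(c2,u2)
    s=np.linalg.lstsq(np.stack([v,-w],1),p-o,rcond=None)[0]
    a,b=o+s[0]*v,p+s[1]*w
    return (a+b)/2,np.linalg.norm(a-b)*1000
def proj(c,P):
    K=np.array(c["mtx"]);T=np.array(c["pose"]);q=T[:3,:3].T@(np.array(P)-T[:3,3]);u=q[:2]/q[2]
    u=u*(1+c["k1"]*(u@u)); return [K[0,0]*u[0]+K[0,2],K[1,1]*u[1]+K[1,2]]
def save(c,n): cv2.imwrite("pics/"+n,cv2.cvtColor(c["frame"],cv2.COLOR_RGB2BGR))
E
python3 - <<'E'
from h import *
np.set_printoptions(precision=4,suppress=True)
print(manip.hold_point_z); o=manip.get_obs(); print(o)
S=manip.camera("side");T=manip.camera("top")
save(S,"s0.png");save(T,"t0.png")
for c in(S,T): print(c["k1"],np.array(c["mtx"]).tolist(),np.array(c["pose"]))
for n in "carrier_tab carrier_eye carrier_cup sample_mid amber_mid cartridge_mid wash_mid mat rack peg_root peg_tip flap".split():
    a=manip.pinpoint(S,n);b=manip.pinpoint(T,n)
    f=lambda l:[(round(d["at"][0],1),round(d["at"][1],1),round(d["confidence"],2)) for d in l[:3]]
    print(n,f(a),f(b),*(tri(S,a[0]["at"],T,b[0]["at"]) if a and b else ()))
E
```

```text
pics
0.0187
{'clock': 0.0, 'joint_pos': array([-1.2046,  0.3329, -0.0647,  1.4609,  0.0216,  1.3499, -0.0885]), 'joint_velocities': array([ 0.0005, -0.0013,  0.0009,  0.0001,  0.0008, -0.002 ,  0.0002]), 'tau': array([ -0.0013, -62.5447,   0.048 , -39.1606,   0.016 ,   0.0099,
         0.    ]), 'position': array([0.2368, 0.578 , 0.2305]), 'ee_rot': array([ 0.1932,  0.9812, -0.0007, -0.0001]), 'ft_force': array([-0.1128,  0.0949,  0.2898]), 'torque': array([ 0.009 , -0.0184, -0.0068]), 'grip_width': 0.9974509624469231}
-0.053458934218185886 [[386.4461022919772, 0.0, 323.2554983871345], [0.0, 386.4461022919772, 208.39057430648612], [0.0, 0.0, 1.0]] [[-0.9591 -0.1993  0.2011  0.4125]
 [-0.2831  0.6862 -0.6701  0.6012]
 [-0.0044 -0.6996 -0.7146  0.8344]
 [ 0.      0.      0.      1.    ]]
-0.08348005023685726 [[405.1792870870393, 0.0, 315.84007160799536], [0.0, 405.1792870870393, 196.51865266958583], [0.0, 0.0, 1.0]] [[-0.0144 -0.9938  0.11    0.5195]
 [-0.9993  0.0105 -0.0362  0.0007]
 [ 0.0348 -0.1104 -0.9933  1.1206]
 [ 0.      0.      0.      1.    ]]
carrier_tab [(282.1, 324.9, 0.9
[... 642 characters left out ...]
  0.059 ] 0.6023925330807448
wash_mid [(303.7, 160.7, 0.59)] [(407.7, 156.7, 0.95), (194.8, 238.9, 0.33)] [ 0.7378 -0.28    0.0872] 2.2047213820399243
mat [(363.0, 278.9, 0.7)] [(181.7, 217.3, 0.73), (297.1, 256.6, 0.58)] [0.5122 0.2394 0.3053] 116.47377197663444
rack [] [(193.6, 237.1, 0.9)]
peg_root [(384.5, 118.5, 0.94)] [(457.9, 240.0, 0.98)] [ 0.5161 -0.3459  0.2373] 1.4575692599500438
peg_tip [(372.2, 135.6, 0.7)] [(415.5, 229.5, 0.64)] [ 0.5368 -0.2505  0.2395] 9.965860812962786Traceback (most recent call last):
  File "<stdin>", line 8, in <module>
ValueError: it knows: amber_mid, carrier_cup, carrier_eye, carrier_tab, cartridge_mid, mat, peg_root, peg_tip, rack, sample_mid, wash_mid
```

View pics/s0.png

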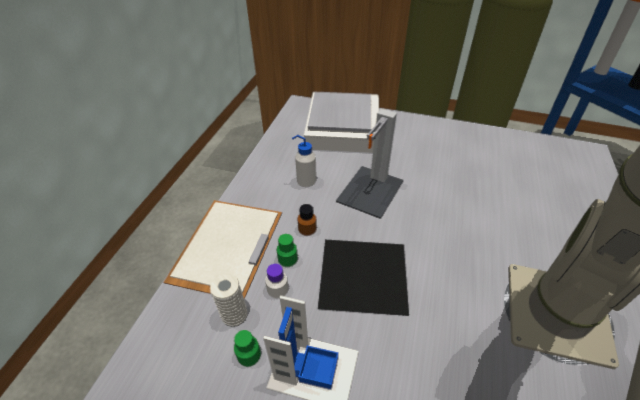

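View pics/t0.png

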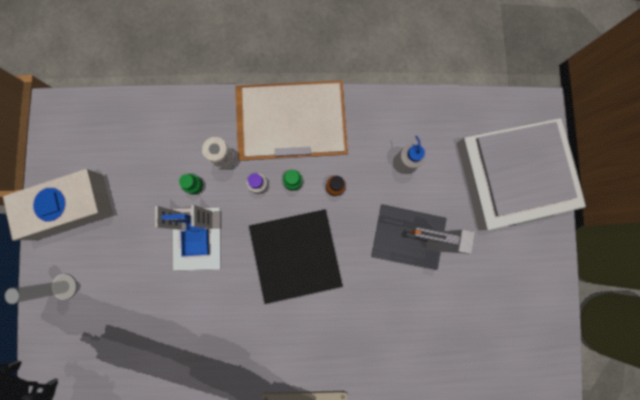

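The side view shows the carrier in the rack (290,340), the mat (364,276), and the peg with its orange flap (375,130).

Bottles that could be mistaken for the sample, in side-view pixels:
- purple-capped at (276,281)
- green at (286,250)
- green at (246,347)
- amber at (308,218)

By the description it is the purple one, which is at (257,182) in the top view.

```bash
python3 - <<'E'
from h import *
np.set_printoptions(precision=4,suppress=True)
S=manip.camera("side");T=manip.camera("top")
Z=dict(carrier_tab=.183,carrier_eye=.147,carrier_cup=.011,sample_mid=.042,amber_mid=.042,peg_root=.235,peg_tip=.235,cartridge_mid=.0635,wash_mid=.07)
for n,z in Z.items():
    for c,t in((S,"S"),(T,"T")):
        for d in manip.pinpoint(c,n)[:3]: print(n,t,np.round(d["at"],1),round(d["confidence"],2),atz(c,d["at"],z)[:2])
def cap(c,z):
    h=cv2.cvtColor(c["frame"],cv2.COLOR_RGB2HSV); m=cv2.inRange(h,(125,90,50),(150,255,255))
    n,l,st,ce=cv2.connectedComponentsWithStats(m); i=1+np.argmax(st[1:,4]); print("purple",st[i],ce[i],atz(c,ce[i],z))
cap(S,.077);cap(T,.084)
for n,z in(("mat",.004),("rack",.006)):
    for c,t in((S,"S"),(T,"T")):
        o=manip.outline_of(c,n)
        if not o: print(n,t,"none");continue
        m=o[0]["mask"].astype(np.uint8); k=max(cv2.findContours(m,0,2)[0],key=cv2.contourArea)
        p=cv2.approxPolyDP(k,5,True)[:,0]
        print(n,t,o[0]["confidence"]); [print("  ",q,atz(c,q,z)[:2]) for q in p]
        if n=="mat":
            w=np.array([atz(c,q,z)[:2] for q in k[:,0]],np.float32); print("  rect",cv2.minAreaRect(w*1000))
a=cv2.resize(S["frame"][230:400,220:390],None,fx=3.5,fy=3.5,interpolation=2)
cv2.imwrite("pics/c1.png",cv2.cvtColor(a,cv2.COLOR_RGB2BGR))
E
```

```text
carrier_tab S [286.1 324. ] 0.77 [0.5773 0.2938]
carrier_tab T [176.8 219.1] 0.87 [0.5742 0.2889]
carrier_tab T [255.8 183.3] 0.46 [0.6557 0.1061]
carrier_eye S [287.1 332.5] 0.94 [0.5785 0.2929]
carrier_eye S [226.6 301.5] 0.72 [0.7194 0.2647]
carrier_eye T [183.2 214.5] 0.55 [0.5872 0.2847]
carrier_cup S [317.8 368.6] 0.76 [0.5199 0.2915]
carrier_cup T [194.5 238.8] 0.68 [0.5301 0.2922]
sample_mid S [275.3 280.4] 0.89 [0.6782 0.126 ]
sample_mid S [245.9 347.9] 0.75 [0.6762 0.3044]
sample_mid S [289.3 252.1] 0.68 [0.6751 0.0345]
sample_mid T [191.6 184.5] 0.78 [0.6748 0.2943]
sample_mid T [292.1 178.1] 0.69 [0.6894 0.0246]
sample_mid T [255.6 181.7] 0.6 [0.6806 0.1225]
amber_mid S [306.3 218.3] 0.61 [ 0.6701 -0.0913]
amber_mid T [335.2 184. ] 0.88 [ 0.6723 -0.0912]
peg_root S [384.4 117.6] 0.89 [ 0.5168 -0.3541]
peg_root T [461.8 240. ] 0.68 [ 0.5166 -0.3556]
peg_tip S [371.8 140.2] 0.64 [ 0.5297 -0.2371]
peg_tip T [414.2 230.6] 0.96 [ 0.5394 -0.248 ]
cartridge_mid S [227.2 299.2] 0.89 [0.758 0.218]
cartridge_mid T [220.9 155.2] 0.83 [0.7493 0.2123]
cartridge_mid T [195.4 239. ] 0.6
[... 235 characters left out ...]
[0.6783 0.1198 0.084 ]
mat S 0.72
   [325 241] [ 0.6057 -0.0572]
   [319 309] [0.5602 0.15  ]
   [408 314] [0.3527 0.1039]
   [402 244] [ 0.3984 -0.1061]
  rect ((479.05072021484375, 22.391197204589844), (219.22793579101562, 221.6920623779297), 11.420516967773438)
mat T 0.6
   [325 209] [ 0.6081 -0.0648]
   [250 225] [0.5664 0.142 ]
   [264 303] [0.355  0.1044]
   [342 287] [ 0.3943 -0.1077]
  rect ((480.3430480957031, 18.634193420410156), (222.0640411376953, 220.1906280517578), 11.536555290222168)
rack S none
rack T 0.8
   [157 207] [0.6184 0.3992]
   [156 225] [0.5688 0.4007]
   [173 231] [0.5519 0.3532]
   [174 269] [0.4487 0.3487]
   [219 267] [0.4532 0.2259]
   [218 207] [0.6167 0.23  ]
```

View pics/c1.png

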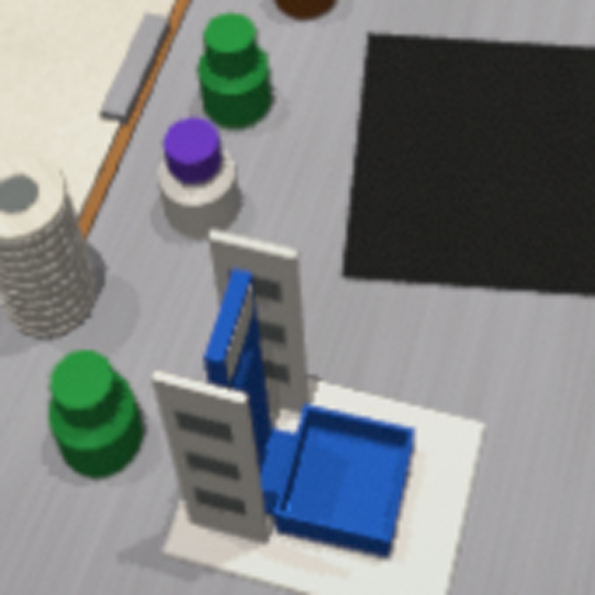

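The crop confirms the purple-capped white bottle, at side pixel (275,281), world about (0.678, 0.123). The carrier is in the rack with its cup towards world -x and a yaw of about 2°. Next I move above the tab.

>>> {"op": "jog_arm", "data": {"translation": [[30,-26,10],[65,-55,20],[100,-85,30],[135,-114,40],[170,-144,45],[205,-173,45],[240,-203,45],[275,-232,45],[305,-258,45],[330,-279,45],[340,-287,45],[340,-287,45]], "turn": [-6,-12,-18,-24,-30,-36,-42,-48,-54,-60,-66,-66], "grip": 60}}

```text
clock: 3.4
position: [0.5821, 0.2836, 0.2761]
ee_rot: [0.702, 0.712, -0.0, 0.002]
ft_force: [0.4, -0.9, 0.1]
grip_width: 0.702
```

```bash
python3 - <<'E'
from h import *
np.set_printoptions(precision=4,suppress=True)
S=manip.camera("side");T=manip.camera("top");o=manip.get_obs()
print(o["position"],o["ee_rot"],o["joint_pos"],o["ft_force"],o["grip_width"])
for c,t in((S,"S"),(T,"T")):
    for n,z in dict(carrier_tab=.183,carrier_eye=.147,carrier_cup=.011,peg_root=.235,peg_tip=.235).items():
        for d in manip.pinpoint(c,n)[:1]: print(n,t,np.round(d["at"],1),round(d["confidence"],2),atz(c,d["at"],z)[:2])
# blue mask top of cup rim in top view -> yaw
h=cv2.cvtColor(T["frame"],cv2.COLOR_RGB2HSV);m=cv2.inRange(h,(105,150,40),(125,255,255));m[:, :120]=0;m[:,240:]=0;m[:228]=0
k=max(cv2.findContours(m,0,1)[0],key=cv2.contourArea)[:,0]
print(cv2.minAreaRect(np.array([atz(T,q,.036)[:2]*1000 for q in k],np.float32)))
a=cv2.resize(S["frame"][250:400,200:400],None,fx=4,fy=4,interpolation=2)
cv2.imwrite("pics/c2.png",cv2.cvtColor(a,cv2.COLOR_RGB2BGR))
E
```

```text
[0.5779 0.2899 0.276 ] [ 0.6974  0.7167 -0.0002  0.0002] [-0.7694  0.3673  0.3178  1.3447 -0.1127  1.4476 -0.4304] [-0.6334  0.818  -0.4206] 0.7036890849292159
carrier_tab S [283.1 325.1] 0.63 [0.5818 0.2975]
carrier_eye S [288.2 333.6] 0.73 [0.5757 0.2944]
carrier_cup S [319.  370.5] 0.7 [0.5163 0.2947]
peg_tip S [372.4 138.5] 0.76 [ 0.5297 -0.245 ]
carrier_tab T [175.7 216.6] 0.93 [0.58   0.2916]
carrier_eye T [181.1 216.2] 0.94 [0.5831 0.2897]
carrier_cup T [194.8 238.7] 0.75 [0.5304 0.2914]
peg_root T [460.8 239.8] 0.69 [ 0.5171 -0.3533]
peg_tip T [413.3 228.6] 0.89 [ 0.5439 -0.2461]
((524.3055419921875, 285.7070617675781), (69.26559448242188, 66.93190002441406), 0.5835859179496765)
```

View pics/c2.png

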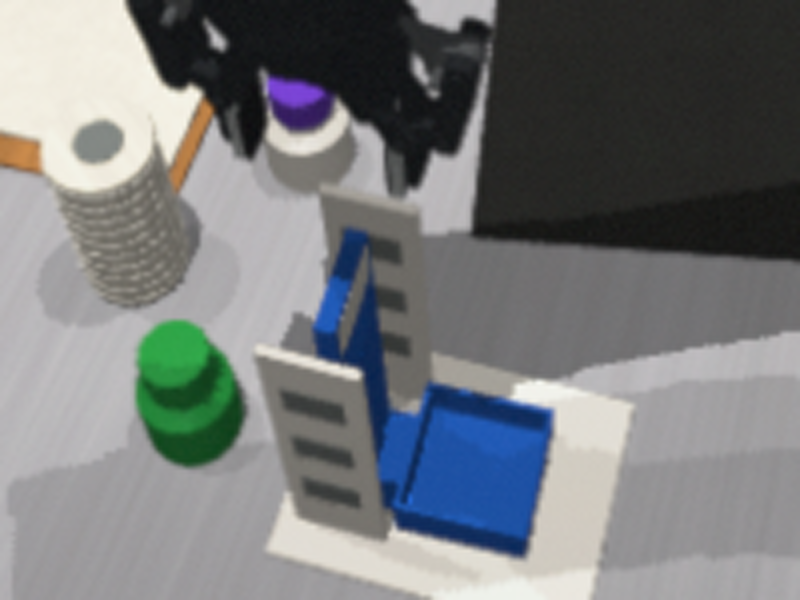

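>>> {"op": "jog_arm", "data": {"translation": [[2,1,-20],[2,1,-40],[2,1,-60],[2,1,-80],[2,1,-95],[2,1,-105],[2,1,-109],[2,1,-109],[2,1,-109]], "turn": [0,0,0,0,0,0,0,0,0]}}

```text
clock: 4.75
position: [0.579, 0.2929, 0.1683]
ee_rot: [0.696, 0.718, 0.001, 0.0]
ft_force: [-0.4, -1.2, -0.2]
grip_width: 0.701
```

>>> {"op": "jog_arm", "data": {"translation": [[0,0,0],[0,0,0],[0,0,0],[0,0,0],[0,0,0],[0,0,0],[0,0,0],[0,0,0],[0,0,0],[0,0,0]], "turn": [0,0,0,0,0,0,0,0,0,0], "grip": 0, "grip_force": 50}}

```text
clock: 5.58
position: [0.5794, 0.293, 0.1689]
ee_rot: [0.696, 0.718, 0.001, 0.0]
ft_force: [1.4, -1.8, 5.3]
grip_width: 0.113
```

>>> {"op": "jog_arm", "data": {"translation": [[0,0,15],[0,0,30],[0,0,45],[0,0,60],[-15,0,65],[-35,0,65],[-55,0,65],[-75,0,65],[-95,0,65],[-100,-15,65],[-100,-35,65],[-100,-35,65]], "turn": [0,0,0,0,0,0,0,0,0,0,0,0]}}

```text
clock: 6.58
position: [0.4794, 0.2541, 0.2335]
ee_rot: [0.697, 0.717, 0.0, 0.001]
ft_force: [1.4, -0.9, -1.3]
grip_width: 0.109
```

>>> {"op": "jog_arm", "data": {"translation": [[0,-25,0],[0,-50,0],[0,-75,0],[0,-100,0],[0,-125,0],[0,-150,0],[0,-175,0],[0,-200,0],[0,-225,0],[0,-250,0],[0,-275,0],[0,-283,0]], "turn": [0,0,0,-6,-12,-18,-24,-30,-36,-42,-48,-54]}}

```text
clock: 7.58
position: [0.4788, -0.0329, 0.2332]
ee_rot: [0.948, 0.318, -0.001, 0.001]
ft_force: [-1.0, -0.3, -1.6]
grip_width: 0.111
```

>>> {"op": "jog_arm", "data": {"translation": [[0,-5,0],[0,-5,0],[0,-5,0],[0,-5,0],[0,-5,0],[0,-5,0],[0,-5,0],[0,-5,0]], "turn": [-6,-12,-18,-24,-30,-36,-36,-36]}}

```text
clock: 8.25
position: [0.4785, -0.0379, 0.2328]
ee_rot: [1.0, 0.011, -0.001, 0.001]
ft_force: [0.1, 0.6, -1.6]
grip_width: 0.108
```

```bash
python3 - <<'E'
from h import *
np.set_printoptions(precision=4,suppress=True)
S=manip.camera("side");T=manip.camera("top");o=manip.get_obs();save(S,"s3.png")
print(o["position"],o["ee_rot"],o["joint_pos"],o["ft_force"],o["grip_width"])
for n in "carrier_tab carrier_eye carrier_cup".split():
    a=manip.pinpoint(S,n)[:2];b=manip.pinpoint(T,n)[:2]
    print(n,[d["at"] for d in a],[d["at"] for d in b],tri(S,a[0]["at"],T,b[0]["at"]) if a and b else 0)
E
```

```text
[ 0.4786 -0.0379  0.2329] [ 0.9999  0.0106 -0.0012  0.0008] [-0.5627 -0.0127  0.5476  1.8513  0.0085  1.3035 -1.5669] [-0.5033  0.0021 -1.2063] 0.11054888991024703
carrier_tab [[376.3, 189.6]] [] 0
carrier_eye [[375.2, 203.7]] [] 0
carrier_cup [[365.7, 262.3]] [[296.2, 253.8]] (array([0.4828, 0.0148, 0.0458]), np.float64(9.347539377852298))
```

View pics/s3.png

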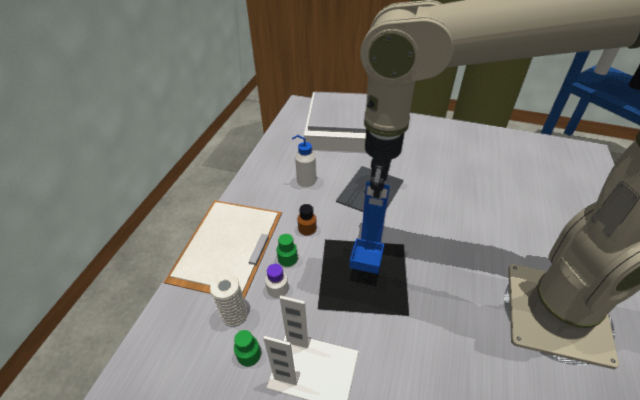

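The carrier hangs level from the grip over the mat: tab at (376,190), cup at (366,262). Now I lower it.

>>> {"op": "jog_arm", "data": {"translation": [[0,10,-15],[0,10,-30],[0,10,-42],[0,10,-52],[0,10,-58],[0,10,-62],[0,10,-64],[0,10,-66],[0,10,-66],[0,10,-66]], "turn": [0,0,0,0,0,0,0,0,0,0]}}

```text
clock: 9.48
position: [0.479, -0.0279, 0.1675]
ee_rot: [1.0, 0.009, -0.001, 0.001]
ft_force: [0.5, -0.1, -2.9]
grip_width: 0.105
```

>>> {"op": "jog_arm", "data": {"translation": [[0,0,-1],[0,0,-1.5],[0,0,-1.5]], "turn": [0,0,0]}}

```text
clock: 9.73
position: [0.4795, -0.0282, 0.1668]
ee_rot: [1.0, 0.009, -0.0, 0.001]
ft_force: [-0.8, -2.4, 5.0]
grip_width: 0.111
```

>>> {"op": "jog_arm", "data": {"translation": [[0,0,0],[0,0,0],[0,0,0],[0,0,0],[0,0,0],[0,0,0],[0,0,20],[0,0,45],[0,0,75],[0,0,75]], "turn": [0,0,0,0,0,0,0,0,0,0], "grip": 55}}

```text
clock: 10.57
position: [0.4817, -0.0283, 0.2468]
ee_rot: [1.0, 0.009, 0.003, 0.0]
ft_force: [0.2, 0.7, 0.5]
grip_width: 0.644
```

>>> {"op": "jog_arm", "data": {"translation": [[16,12,0],[32,25,0],[50,38,0],[66,50,0],[82,63,0],[100,76,0],[116,88,0],[132,100,0],[150,114,0],[166,126,0],[182,139,0],[196,151,0]], "turn": [7,14,21,28,35,42,49,56,63,70,77,84]}}

```text
clock: 11.57
position: [0.6785, 0.1236, 0.2461]
ee_rot: [0.735, 0.678, 0.002, -0.003]
ft_force: [-1.1, 0.1, -0.1]
grip_width: 0.647
```

>>> {"op": "jog_arm", "data": {"translation": [[0,0,-20],[0,0,-40],[0,0,-60],[0,0,-80],[0,0,-95],[0,0,-95]], "turn": [5,5,5,5,5,5]}}

```text
clock: 12.07
position: [0.6766, 0.1234, 0.1469]
ee_rot: [0.705, 0.71, -0.0, -0.004]
ft_force: [-0.7, 0.2, -0.3]
grip_width: 0.641
```

```bash
python3 - <<'E'
from h import *
np.set_printoptions(precision=4,suppress=True)
S=manip.camera("side");T=manip.camera("top");o=manip.get_obs()
print(o["position"],o["ee_rot"],o["joint_pos"],o["ft_force"],o["grip_width"])
for c,t in((S,"S"),(T,"T")):
    for n,z in dict(sample_mid=.042,carrier_tab=.181,carrier_eye=.145,carrier_cup=.009,peg_root=.235,peg_tip=.235).items():
        for d in manip.pinpoint(c,n)[:2]: print(n,t,np.round(d["at"],1),round(d["confidence"],2),atz(c,d["at"],z)[:2])
a=np.hstack([cv2.resize(S["frame"][180:320,220:420],None,fx=2.0*1.9,fy=3.8,interpolation=2)])
cv2.imwrite("pics/c4.png",cv2.cvtColor(a,cv2.COLOR_RGB2BGR))
# blue in top
for c,z in((T,.034),(S,.034)):
    h=cv2.cvtColor(c["frame"],cv2.COLOR_RGB2HSV);m=cv2.inRange(h,(105,150,40),(125,255,255));n,l,st,ce=cv2.connectedComponentsWithStats(m)
    print([(s.tolist(),np.round(e)) for s,e in zip(st[1:],ce[1:]) if s[4]>60])
E
```

```text
[0.6784 0.1237 0.151 ] [ 0.7046  0.7096  0.0019 -0.0028] [-0.4656  0.5331  0.3208  1.3849 -0.1768  1.2509 -0.1238] [0.3395 0.3483 0.9694] 0.637062086482701
sample_mid S [276.2 279.9] 0.97 [0.6766 0.124 ]
sample_mid S [284.  250.4] 0.69 [0.6902 0.0331]
carrier_tab S [371.1 213.6] 0.66 [ 0.4843 -0.0263]
carrier_tab S [361.8 277.9] 0.4 [0.4664 0.1548]
carrier_eye S [304.1 163.5] 0.68 [ 0.7086 -0.2001]
carrier_eye S [372.2 222.5] 0.59 [ 0.4798 -0.0325]
carrier_cup S [362.4 276.4] 0.77 [0.48   0.0324]
carrier_cup S [308.3 166.2] 0.35 [ 0.7489 -0.3485]
peg_root S [383.9 115.5] 0.85 [ 0.5201 -0.3646]
peg_tip S [373.8 140.8] 0.71 [ 0.5241 -0.2359]
sample_mid T [189.4 185.4] 0.8 [0.6725 0.3002]
sample_mid T [258.3 183.8] 0.63 [0.6748 0.1153]
carrier_tab T [316.9 259.2] 0.74 [ 0.4784 -0.0338]
carrier_tab T [334.8 185.1] 0.45 [ 0.65   -0.0784]
carrier_eye T [316.2 255.1] 0.81 [ 0.4866 -0.0336]
carrier_eye T [287.9 253.4] 0.55 [0.4917 0.0339]
carrier_cup T [292.2 252.8] 0.75 [0.4892 0.0268]
peg_root T [413.8 230.1] 0.66 [ 0.5405 -0.2471]
peg_root T [459.7 240.6] 0.6 [ 0.5154 -0.3507]
peg_tip T [414.  229.4] 0.59 [ 0.5421 -0.2477]
[([409, 145, 15, 16, 180], array([416., 153.])), ([34, 189, 30, 32, 752], array([ 49., 204.])), ([0, 215, 19, 185, 2174], array([  7., 313.])), ([277, 243, 42, 28, 1046], array([297., 256.]))]
[([542, 108, 18, 26, 221], array([551., 121.])), ([299, 142, 12, 13, 130], array([305., 148.])), ([363, 205, 22, 8, 84], array([373., 208.])), ([346, 218, 36, 74, 1589], array([366., 260.]))]
```

View pics/c4.png

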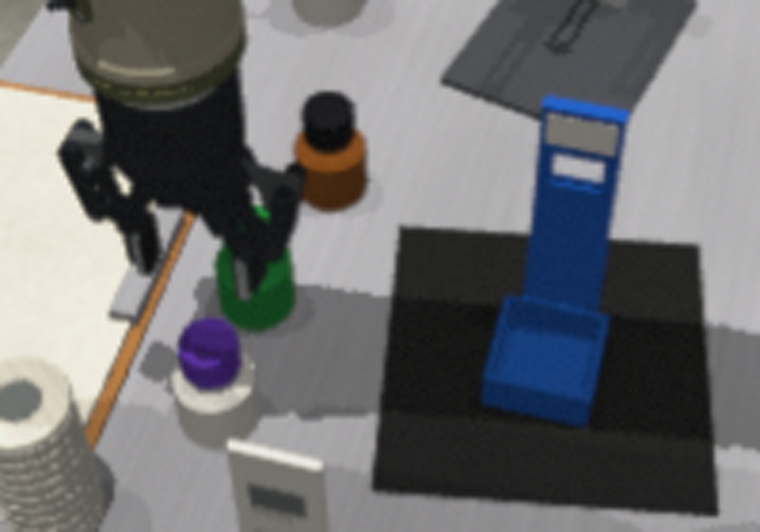

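The carrier stands on the mat at (560,280 in the crop) and the jaws are above the purple cap. I descend and grip the cap.

>>> {"op": "jog_arm", "data": {"translation": [[0,0,-20],[0,0,-40],[0,0,-60],[0,0,-75],[0,0,-87],[0,0,-95],[0,0,-99],[0,0,-99],[0,0,-99]], "turn": [0,0,0,0,0,0,0,0,0]}}

```text
clock: 13.52
position: [0.679, 0.1236, 0.0529]
ee_rot: [0.705, 0.71, 0.003, -0.002]
ft_force: [0.5, 0.1, -0.5]
grip_width: 0.642
```

>>> {"op": "jog_arm", "data": {"translation": [[0,0,0],[0,0,0],[0,0,0],[0,0,0],[0,0,0],[0,0,0]], "turn": [0,0,0,0,0,0], "grip": 20, "grip_force": 30}}

```text
clock: 14.02
position: [0.6797, 0.1238, 0.0541]
ee_rot: [0.705, 0.71, 0.003, -0.002]
ft_force: [-1.6, 0.3, 7.5]
grip_width: 0.437
```

>>> {"op": "jog_arm", "data": {"translation": [[0,0,10],[0,0,25],[0,0,45],[0,0,65],[0,0,80],[0,0,80]], "turn": [0,0,0,0,0,0]}}

```text
clock: 14.52
position: [0.6814, 0.124, 0.1385]
ee_rot: [0.705, 0.709, 0.006, -0.0]
ft_force: [1.1, -0.1, -0.3]
grip_width: 0.439
```

```bash
cat > fit.py <<'E'
from h import *
from scipy.optimize import minimize
BOX=[((-5,5),(-26,26),(0,195)),((-95,-25),(-35,35),(0,30)),((-30,5),(-26,26),(0,5))]
def sil(c,p,z0):
    x,y,a=p;m=np.zeros((1600,2560),np.uint8);R=np.array([[np.cos(a),-np.sin(a)],[np.sin(a),np.cos(a)]])
    for bx,by,bz in BOX:
        P=[proj(c,[*(R@np.array([i,j])/1000+[x,y]),k/1000+z0]) for i in bx for j in by for k in bz]
        cv2.fillConvexPoly(m,cv2.convexHull((np.array(P)*4+1.5).astype(np.float32)).astype(np.int32),1)
    return cv2.resize(m.astype(np.float32),(640,400),interpolation=cv2.INTER_AREA)
def blue(c,roi):
    h=cv2.cvtColor(c["frame"],cv2.COLOR_RGB2HSV);m=cv2.inRange(h,(105,130,30),(125,255,255))
    z=np.zeros_like(m);l,t,r,b=roi;z[t:b,l:r]=m[t:b,l:r]
    return (cv2.morphologyEx(z,cv2.MORPH_CLOSE,np.ones((11,11)))>0).astype(np.float32)
def fit(views,p0,z0):
    f=lambda q:sum(np.abs(sil(c,[p0[0]+q[0]/1e3,p0[1]+q[1]/1e3,p0[2]+np.radians(q[2])],z0)-m).sum() for c,m in views)
    r=minimize(f,[0,0,0],method="Nelder-Mead",options=dict(initial_simplex=[[0,0,0],[6,0,0],[0,6,0],[0,0,6]],xatol=.1,fatol=.5))
    return r.x,r.fun,f([0,0,0])
E
python3 - <<'E'
from fit import *
S=manip.camera("side");T=manip.camera("top")
bs=blue(S,(335,195,395,300));bt=blue(T,(265,235,330,280)); print(bs.sum(),bt.sum())
p0=(0.479,-0.028,np.radians(-89))
for v in([(S,bs),(T,bt)],[(S,bs)],[(T,bt)]): print(fit(v,p0,.004))
E
```

```text
2020.0 1146.0
(array([0.5215385 , 0.04637998, 0.08730613]), np.float64(289.3125), np.float32(300.6875))
(array([ 0.2849437 ,  0.56370266, -0.36536685]), np.float64(136.0), np.float32(144.625))
(array([ 2.49833675, -1.46078583,  0.0870249 ]), np.float64(138.9375), np.float32(156.0625))
```

>>> {"op": "jog_arm", "data": {"translation": [[-15,-7,0],[-35,-16,0],[-60,-27,0],[-85,-38,0],[-110,-50,0],[-135,-61,0],[-160,-72,0],[-180,-82,0],[-195,-88,0],[-203,-92,0],[-203,-92,0],[-203,-92,0]], "turn": [0,0,0,0,0,0,0,0,0,0,0,0]}}

```text
clock: 15.62
position: [0.4769, 0.0321, 0.1341]
ee_rot: [0.705, 0.71, 0.004, -0.002]
ft_force: [-0.3, 0.4, -1.7]
grip_width: 0.434
```

```bash
python3 - <<'E'
from h import *
np.set_printoptions(precision=4,suppress=True)
S=manip.camera("side");T=manip.camera("top");o=manip.get_obs()
print(o["position"],o["ee_rot"],o["ft_force"],o["grip_width"])
P=o["position"];d=-.012
for c,t in((S,"S"),(T,"T")):
    print(t,[np.round(x["at"],1) for x in manip.pinpoint(c,"sample_mid")],proj(c,P+[0,0,d]))
a=S["frame"][190:310,290:450];a=cv2.resize(a,None,fx=4.5,fy=4.5,interpolation=2)
cv2.imwrite("pics/c5.png",cv2.cvtColor(a,cv2.COLOR_RGB2BGR))
E
```

```text
[0.4775 0.0324 0.1342] [ 0.7044  0.7098  0.0038 -0.0016] [ 0.2149  0.0413 -2.0669] 0.4310743257123981
S [array([247.9, 348.7]), array([284.4, 249.8]), array([365.9, 249.5])] [np.float64(366.79970888240234), np.float64(248.94819099996917)]
T [array([288.1, 177.2]), array([189.6, 182.8])] [np.float64(288.8854800941714), np.float64(258.951955654181)]
```

View pics/c5.png

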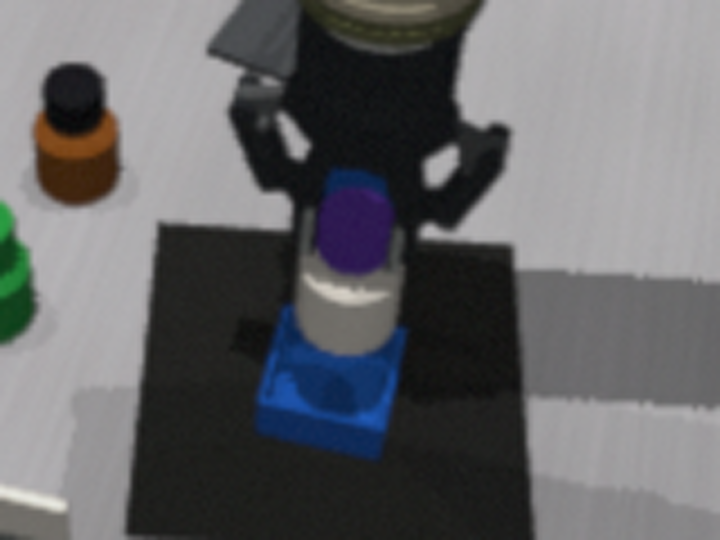

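The bottle sits in the jaws where predicted, above the cup. I lower it.

>>> {"op": "jog_arm", "data": {"translation": [[1,0,-15],[1,0,-30],[1,0,-42],[1,0,-50],[1,0,-57],[1,0,-63],[1,0,-67],[1,0,-69],[1,0,-69],[1,0,-69]], "turn": [0,0,0,0,0,0,0,0,0,0]}}

```text
clock: 16.65
position: [0.4786, 0.0323, 0.0655]
ee_rot: [0.704, 0.71, 0.004, -0.002]
ft_force: [-0.3, 0.6, -2.6]
grip_width: 0.435
```

>>> {"op": "jog_arm", "data": {"translation": [[0,0,-1],[0,0,-2],[0,0,-2.5],[0,0,-2.5]], "turn": [0,0,0,0]}}

```text
clock: 16.98
position: [0.4788, 0.0323, 0.0631]
ee_rot: [0.704, 0.71, 0.004, -0.001]
ft_force: [-0.7, -1.2, -0.3]
grip_width: 0.437
```

>>> {"op": "jog_arm", "data": {"translation": [[0,0,-1],[0,0,-1]], "turn": [0,0]}}

```text
clock: 17.15
position: [0.4789, 0.0324, 0.063]
ee_rot: [0.705, 0.71, 0.004, -0.002]
ft_force: [-6.1, -0.9, 12.0]
grip_width: 0.438
```

>>> {"op": "jog_arm", "data": {"translation": [[0,0,0],[0,0,0],[0,0,0],[0,0,0],[0,0,15],[0,0,35],[0,0,60],[0,0,85],[0,0,115],[0,0,145],[0,0,175],[0,0,175]], "turn": [0,0,0,0,0,0,0,0,0,0,0,0], "grip": 55}}

```text
clock: 18.15
position: [0.4813, 0.0327, 0.2436]
ee_rot: [0.705, 0.71, 0.008, 0.0]
ft_force: [0.8, -0.5, 0.5]
grip_width: 0.647
```

>>> {"op": "jog_arm", "data": {"translation": [[15,2,5],[30,4,5],[45,6,5],[60,8,5],[75,10,5],[90,12,5],[105,14,5],[120,16,5],[120,16,5],[120,16,5],[120,16,5],[120,16,5]], "turn": [-7,-14,-21,-28,-35,-42,-49,-56,-63,-70,-77,-84]}}

```text
clock: 19.15
position: [0.6013, 0.0486, 0.248]
ee_rot: [0.999, 0.053, 0.005, 0.006]
ft_force: [0.1, -0.0, 0.1]
grip_width: 0.645
```

```bash
python3 - <<'E'
from fit import *
np.set_printoptions(precision=4,suppress=True)
S=manip.camera("side");T=manip.camera("top");o=manip.get_obs()
print(o["position"],o["ee_rot"],o["ft_force"],o["grip_width"],o["joint_pos"])
for c,t in((S,"S"),(T,"T")):
    for n,z in dict(sample_mid=.051,carrier_tab=.181,carrier_cup=.009,peg_root=.235,peg_tip=.235).items():
        for d in manip.pinpoint(c,n)[:3]: print(n,t,np.round(d["at"],1),round(d["confidence"],2),atz(c,d["at"],z)[:2])
# foot
g=cv2.cvtColor(T["frame"],cv2.COLOR_RGB2GRAY)[190:285,355:455];print(np.percentile(g,[5,25,50,75]))
m=(g<85).astype(np.uint8);m=cv2.morphologyEx(m,cv2.MORPH_OPEN,np.ones((3,3)))
k=max(cv2.findContours(m,0,1)[0],key=cv2.contourArea)[:,0]+[355,190]
print("foot",cv2.minAreaRect(np.array([atz(T,q,.008)[:2]*1000 for q in k],np.float32)))
for c,t in((S,"S"),(T,"T")):
    h=cv2.cvtColor(c["frame"],cv2.COLOR_RGB2HSV);m=cv2.inRange(h,(4,160,120),(14,255,255));n,l,st,ce=cv2.connectedComponentsWithStats(m)
    print(t,"orange",[(s.tolist(),np.round(e,1)) for s,e in zip(st[1:],ce[1:]) if s[4]>5])
a=cv2.resize(T["frame"][175:290,350:490],None,fx=4,fy=4,interpolation=2);b=cv2.resize(S["frame"][95:295,310:440],None,fx=2.3,fy=2.3,interpolation=2)
b=cv2.copyMakeBorder(b,0,0,0,0,0); w=np.zeros((max(a.shape[0],b.shape[0]),a.shape[1]+b.shape[1],3),np.uint8)
w[:a.shape[0],:a.shape[1]]=a;w[:b.shape[0],a.shape[1]:]=b;print(w.shape)
cv2.imwrite("pics/c6.png",cv2.cvtColor(w[:600,:],cv2.COLOR_RGB2BGR));np.savez("st.npz",S=S["frame"],T=T["frame"])
E
```

```text
[0.6012 0.0488 0.2481] [0.9985 0.0548 0.0053 0.0057] [ 0.0967 -0.2653  0.1452] 0.6407796926160597 [-0.5648  0.281   0.4952  1.5319 -0.1235  1.3523 -1.5218]
sample_mid S [242.4 347.9] 0.89 [0.6803 0.3099]
sample_mid S [285.6 249.9] 0.73 [0.6837 0.0369]
sample_mid S [363.2 269.2] 0.68 [0.4793 0.0401]
carrier_tab S [369.5 215.4] 0.91 [ 0.4867 -0.0196]
carrier_cup S [363.3 281. ] 0.92 [0.4748 0.0454]
carrier_cup S [302.4 162.4] 0.38 [ 0.7744 -0.3622]
peg_root S [381.7 118.5] 0.85 [ 0.5233 -0.3474]
peg_tip S [370.2 141.5] 0.68 [ 0.5326 -0.2302]
sample_mid T [188.5 186.5] 0.87 [0.6683 0.3001]
carrier_tab T [314.6 259.1] 0.88 [ 0.4788 -0.0285]
peg_root T [295.5 254.8] 0.63 [0.491  0.0144]
peg_root T [458.  238.9] 0.56 [ 0.5192 -0.347 ]
peg_tip T [412.7 230.7] 0.89 [ 0.5393 -0.2446]
peg_tip T [411.1 158. ] 0.34 [ 0.7026 -0.2477]
peg_tip T [334.7 186. ] 0.32 [ 0.6405 -0.0736]
[ 61.  68. 128. 131.]
foot ((523.5848388671875, -315.15789794921875), (226.9349822998047, 146.07199096679688), 77.477783203125)
S orange [([298, 217, 17, 8, 73], array([306.1, 221.1]))]
T orange [([237, 89, 3, 4, 8], array([238.4,  90.2])), ([238, 107, 3, 6, 9], array([238.7, 109.4])), ([238, 114, 3, 16, 23], array([239.3, 121.2])), ([239, 131, 3, 9, 14], array([239.9, 135.2])), ([415, 231, 6, 2, 10], array([417.5, 231.5]))]
(460, 859, 3)
```

View pics/c6.png

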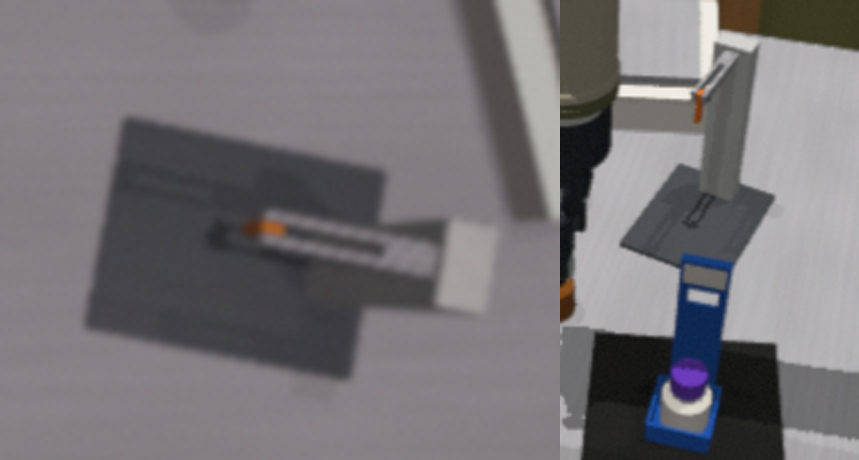

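```bash
python3 - <<'E'
from fit import *
np.set_printoptions(precision=4,suppress=True)
S=manip.camera("side");T=manip.camera("top")
q=lambda u,v:(u/4+350-.4,v/4+175-.4)
def P(z,*l): return np.array([atz(T,q(*p),z)[:2] for p in l])
f=P(.008,(125,118),(385,172),(350,378),(88,326));print("foot",f, [np.degrees(np.arctan2(*(a-b)[::-1])) for a,b in((f[1],f[0]),(f[2],f[3]),(f[1],f[2]),(f[0],f[3]))])
p=P(.25,(450,218),(498,222),(487,314),(437,305));print("post top",p,p.mean(0),[np.degrees(np.arctan2(*(a-b)[::-1])) for a,b in((p[1],p[0]),(p[2],p[3]),(p[0],p[3]),(p[1],p[2]))],np.linalg.norm(p[0]-p[3]),np.linalg.norm(p[0]-p[1]))
e=P(.242,(265,210),(440,240),(258,240),(432,275));print("peg",e,[np.degrees(np.arctan2(*(a-b)[::-1])) for a,b in((e[1],e[0]),(e[3],e[2]))],(e[0]+e[2])/2,(e[1]+e[3])/2)
# carrier refit, plate only matters: mask purple/white bottle into blob by closing
def m(c,roi):
    b=blue(c,roi).astype(np.uint8); return b
p0=(0.479,-0.025,np.radians(-89))
import fit as F
v=[]
for c,roi in((S,(330,195,400,305)),(T,(260,235,335,282))):
    b=blue(c,roi).astype(np.uint8)
    l,t,r,bo=roi; h=cv2.cvtColor(c["frame"],cv2.COLOR_RGB2HSV);g=h[...,2]>110;pur=cv2.inRange(h,(125,90,50),(150,255,255))>0
    z=np.zeros_like(b);z[t:bo,l:r]=((g|pur)[t:bo,l:r]);
    np.set_printoptions(linewidth=200);ys,xs=np.nonzero(b);print(b.sum(),xs.min(),xs.max(),ys.min(),ys.max());v.append((c,b.astype(np.float32)))
B0=BOX[:]
# add bottle as box-ish occluder to model: body octagon approximated inside silhouette by subtracting handled by closing
for w in(v,v[:1],v[1:]): print(fit(w,p0,.004))
E
```

```text
foot [[ 0.6195 -0.2203]
 [ 0.5793 -0.4038]
 [ 0.4371 -0.3726]
 [ 0.4767 -0.1904]] [np.float64(-102.36653025487762), np.float64(-102.26552899258556), np.float64(-12.374691960634907), np.float64(-11.830905378596059)]
post top [[ 0.5405 -0.3514]
 [ 0.5377 -0.3788]
 [ 0.4876 -0.3699]
 [ 0.4932 -0.3418]] [ 0.5147 -0.3605] [np.float64(-95.6593418206173), np.float64(-101.19635694128733), np.float64(-11.534907338261734), np.float64(-9.989798645087)] 0.048256601014097386 0.02745294030309757
peg [[ 0.5469 -0.25  ]
 [ 0.5286 -0.3483]
 [ 0.5305 -0.2455]
 [ 0.5094 -0.3428]] [np.float64(-100.5209530450245), np.float64(-102.21502985993769)] [ 0.5387 -0.2478] [ 0.519  -0.3456]
1456 346 384 205 291
333 304 318 245 270
(array([ 1.2684, -5.4013,  0.2894]), np.float64(1477.8125), np.float32(1583.9375))
(array([ 0.3601, -2.1163, -0.1611]), np.float64(702.4375), np.float32(739.8125))
(array([ 1.3368, -7.277 ,  1.3347]), np.float64(726.9375), np.float32(844.125))
```

The bottle stands upright in the cup, and the carrier extents have not changed, so it has not shifted. The peg yaw is -102°, with the root at (0.518, -0.346) and the tip at (0.539, -0.248). Now I re-grip the tab, a little higher than before so the fingers clear the post top.

>>> {"op": "jog_arm", "data": {"translation": [[-15,-9,0],[-30,-19,0],[-50,-31,0],[-70,-44,0],[-90,-57,0],[-106,-67,0],[-117,-74,0],[-122,-77,0],[-122,-77,0],[-122,-77,0],[-122,-77,0]], "turn": [-5,-5,-5,-5,-5,-5,-5,-5,-5,-5,-5]}}

```text
clock: 20.77
position: [0.4799, -0.0277, 0.2486]
ee_rot: [1.0, 0.013, 0.005, 0.006]
ft_force: [0.8, -0.5, 0.4]
grip_width: 0.647
```

>>> {"op": "jog_arm", "data": {"translation": [[0,0,-15],[0,0,-30],[0,0,-45],[0,0,-58],[0,0,-68],[0,0,-74],[0,0,-77],[0,0,-77],[0,0,-77]], "turn": [0,0,0,0,0,0,0,0,0]}}

```text
clock: 21.52
position: [0.4802, -0.0277, 0.1721]
ee_rot: [1.0, 0.013, 0.006, 0.006]
ft_force: [-1.1, 0.2, 0.5]
grip_width: 0.642
```

>>> {"op": "jog_arm", "data": {"translation": [[0,0,-2],[0,0,-2],[0,0,-2],[0,0,-2],[0,0,-2],[0,0,-2],[0,0,-2],[0,0,-2],[0,0,-2],[0,0,-2]], "turn": [0,0,0,0,0,0,0,0,0,0], "grip": 0, "grip_force": 70}}

```text
clock: 22.35
position: [0.4806, -0.0278, 0.1704]
ee_rot: [1.0, 0.013, 0.006, 0.006]
ft_force: [-0.3, -1.7, 5.4]
grip_width: 0.105
```

>>> {"op": "jog_arm", "data": {"translation": [[0,0,6],[0,0,15],[0,0,26],[0,0,38],[0,0,50],[0,0,62],[0,0,74],[0,0,84],[0,0,91],[0,0,92],[0,0,92]], "turn": [0,0,0,0,0,0,-3,-6,-9,-12,-13]}}

```text
clock: 23.27
position: [0.4807, -0.0278, 0.2636]
ee_rot: [0.995, -0.102, 0.006, 0.006]
ft_force: [0.4, 0.9, -4.0]
grip_width: 0.104
```

>>> {"op": "jog_arm", "data": {"translation": [[2,-5,-2],[7,-16,-2],[14,-32,-2],[22,-51,-2],[31,-72,-2],[40,-92,-2],[49,-113,-2],[57,-131,-2],[64,-147,-2],[69,-157,-2],[70,-162,-2],[70,-162,-2]], "turn": [0,0,0,0,0,0,0,0,0,0,0,0]}}

```text
clock: 24.27
position: [0.5503, -0.1912, 0.2612]
ee_rot: [0.995, -0.102, 0.005, 0.007]
ft_force: [-0.2, -0.9, -3.3]
grip_width: 0.107
```

```bash
python3 - <<'E'
from fit import *
np.set_printoptions(precision=4,suppress=True)
S=manip.camera("side");T=manip.camera("top");o=manip.get_obs()
P=o["position"];print(P,o["ee_rot"],o["ft_force"],o["grip_width"])
u=np.array([.208,.978,0])
r=np.array([.518,-.346,.235])
for c,t in((S,"S"),(T,"T")):
    for n,M in dict(carrier_eye=P-[0,0,.0254],carrier_tab=P+[0,0,.0106],carrier_cup=P-[0,0,.1614]+.06*u,sample_mid=P-[0,0,.1194]+.06*u,peg_root=r,peg_tip=r+.1*u).items():
        print(n,t,[np.round(d["at"],1) for d in manip.pinpoint(c,n)[:3]],"model",np.round(proj(c,M),1))
a=cv2.resize(T["frame"][175:290,350:490],None,fx=3.2,fy=3.2,interpolation=2);b=cv2.resize(S["frame"][90:240,330:430],None,fx=3.4,fy=3.4,interpolation=2)
w=np.zeros((max(a.shape[0],b.shape[0]),a.shape[1]+b.shape[1],3),np.uint8)
w[:a.shape[0],:a.shape[1]]=a;w[:b.shape[0],a.shape[1]:]=b;print(w.shape)
cv2.imwrite("pics/c7.png",cv2.cvtColor(w,cv2.COLOR_RGB2BGR))
E
```

```text
[ 0.5504 -0.1893  0.2614] [ 0.9948 -0.1014  0.0055  0.0061] [ 0.5978  0.6501 -3.598 ] 0.1073069584409591
carrier_eye S [array([362. , 150.7])] model [360.1 149.1]
carrier_tab S [array([360.8, 139.3])] model [361.  137.4]
carrier_cup S [array([342.7, 202.9])] model [347.7 201.6]
sample_mid S [array([246. , 347.4]), array([350.4, 190.6]), array([283.9, 251.2])] model [348.4 190.2]
peg_root S [array([384.9, 117.3])] model [383.5 119. ]
peg_tip S [array([372.4, 139.1]), array([346.5, 200.2])] model [369.2 137.3]
carrier_eye T [array([392.8, 224.7])] model [387.9 226. ]
carrier_tab T [array([393.8, 227.2])] model [391.5 225.4]
carrier_cup T [array([352.2, 222. ])] model [353.5 223.5]
sample_mid T [array([290., 178.]), array([191.7, 186.3]), array([357.6, 224.8])] model [355.7 222.7]
peg_root T [] model [457.6 239.5]
peg_tip T [] model [414.3 230.9]
(510, 788, 3)
```

View pics/c7.png

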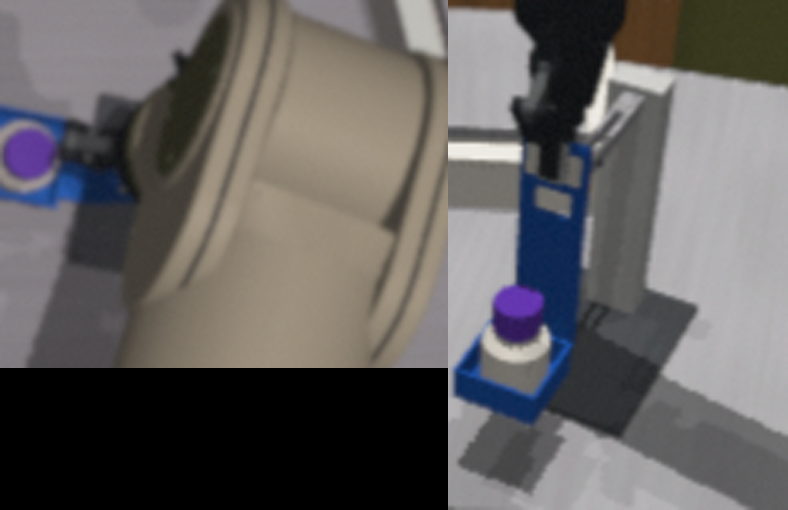

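The eye hole's image centre is about (360.7,149.1), against a model value of (360.1,149.1), and the bottle is upright. Before inserting, I check the peg model against the earlier unobstructed pictures.

```bash
python3 - <<'E'
from fit import *
S=manip.camera("side");T=manip.camera("top");d=np.load("st.npz")
u=np.array([.208,.978,0]);n=np.array([.978,-.208,0]);r=np.array([.518,-.346,.235]);z=np.array([0,0,1.])
out=[]
for c,k,(x0,y0,x1,y1),s in((S,"S",(350,95,410,155),8),(T,"T",(405,215,485,265),4)):
    a=cv2.resize(d[k][y0:y1,x0:x1],None,fx=s,fy=s,interpolation=2)
    Q=lambda P:tuple(int(round(v)) for v in ((np.array(proj(c,P))-[x0,y0]+.5)*s))
    def box(l,w,h0,h1):
        for i in w:
            for h in(h0,h1): cv2.line(a,Q(r+l[0]*u+i*n+h*z),Q(r+l[1]*u+i*n+h*z),(255,0,0),1)
        for j in l:
            for h in(h0,h1): cv2.line(a,Q(r+j*u+w[0]*n+h*z),Q(r+j*u+w[1]*n+h*z),(255,0,0),1)
            for i in w: cv2.line(a,Q(r+j*u+i*n+h0*z),Q(r+j*u+i*n+h1*z),(255,0,0),1)
    box((0,.1),(-.009,.009),-.007,.007); box((-.03,0),(-.025,.025),-.03,.015); out.append(a)
H=max(a.shape[0] for a in out);w=np.hstack([cv2.copyMakeBorder(a,0,H-a.shape[0],0,0,0) for a in out]);print(w.shape)
cv2.imwrite("pics/c8.png",cv2.cvtColor(w,cv2.COLOR_RGB2BGR))
E
```

```text
(480, 800, 3)
```

View pics/c8.png

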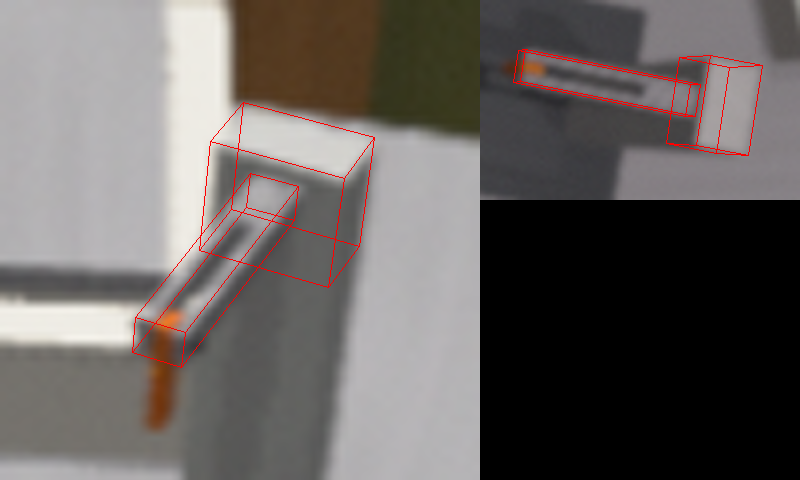

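In the side view the peg lies about 2 px right of the model, roughly 2–3 mm towards -x. The top view agrees with the model. I aim about 2 mm towards -x and insert in stages.

>>> {"op": "jog_arm", "data": {"translation": [[-2,-5,0],[-4,-13,0],[-7,-23,0],[-9,-33,0],[-11,-43,0],[-13,-53,0],[-14.5,-60,0],[-15,-63.5,0],[-15,-63.5,0],[-15,-63.5,0]], "turn": [0,0,0,0,0,0,0,0,0,0]}}

```text
clock: 25.9
position: [0.5358, -0.2532, 0.2615]
ee_rot: [0.995, -0.102, 0.006, 0.006]
ft_force: [0.0, 0.6, -4.2]
grip_width: 0.107
```

```bash
python3 - <<'E'
from fit import *
S=manip.camera("side");o=manip.get_obs();print(o["position"],o["ft_force"])
a=cv2.resize(S["frame"][95:195,330:430],None,fx=6,fy=6,interpolation=2)
cv2.imwrite("pics/c9.png",cv2.cvtColor(a,cv2.COLOR_RGB2BGR))
E
```

```text
[ 0.53594034 -0.25274572  0.26144402] [ 0.9752238   0.47270776 -3.45890948]
```

View pics/c9.png

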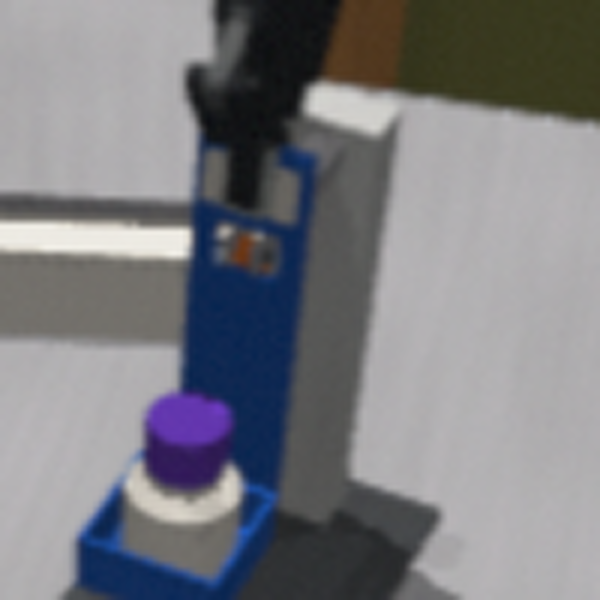

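The peg tip and orange flap show inside the eye at (248,250), very nearly centred, and there is no contact force. I keep pushing.

>>> {"op": "jog_arm", "data": {"translation": [[-3,-6,0],[-4,-12,0],[-5.5,-19,0],[-7,-26,0],[-8,-33,0],[-9.5,-40,0],[-11,-47,0],[-12.5,-54,0],[-14,-61,0],[-15,-64,0],[-15,-64,0]], "turn": [0,0,0,0,0,0,0,0,0,0,0]}}

```text
clock: 26.87
position: [0.5204, -0.3179, 0.2615]
ee_rot: [0.995, -0.102, 0.006, 0.006]
ft_force: [-0.4, 0.1, -3.7]
grip_width: 0.103
```

>>> {"op": "jog_arm", "data": {"translation": [[-1,-5,0],[-2,-10,0],[-3,-14,0],[-3.5,-17,0],[-4,-19,0],[-4,-19,0]], "turn": [0,0,0,0,0,0]}}

```text
clock: 27.37
position: [0.5161, -0.3375, 0.2615]
ee_rot: [0.995, -0.103, 0.006, 0.006]
ft_force: [0.4, 0.4, -3.8]
grip_width: 0.103
```

>>> {"op": "jog_arm", "data": {"translation": [[0,-1.5,0],[-0.5,-3,0],[-1,-4,0],[-1,-4,0]], "turn": [0,0,0,0]}}

```text
clock: 27.7
position: [0.5158, -0.3402, 0.2615]
ee_rot: [0.995, -0.102, 0.006, 0.005]
ft_force: [0.7, 4.4, -2.9]
grip_width: 0.102
```

Contact with the post, at about 4 N. Now I lower until the eye rests on the peg.

>>> {"op": "jog_arm", "data": {"translation": [[0,0,-2],[0,0,-4],[0,0,-5],[0,0,-6],[0,0,-6]], "turn": [0,0,0,0,0]}}

```text
clock: 28.12
position: [0.5158, -0.3399, 0.2551]
ee_rot: [0.995, -0.102, 0.006, 0.005]
ft_force: [0.8, 2.8, -4.8]
grip_width: 0.108
```

>>> {"op": "jog_arm", "data": {"translation": [[0,0,-1],[0,0,-2],[0,0,-2]], "turn": [0,0,0]}}

```text
clock: 28.37
position: [0.5158, -0.3399, 0.2532]
ee_rot: [0.995, -0.102, 0.006, 0.005]
ft_force: [0.3, 4.0, -1.3]
grip_width: 0.107
```

>>> {"op": "jog_arm", "data": {"translation": [[0,0,-1],[0,-1,-1],[0,-1,-1]], "turn": [0,0,0]}}

```text
clock: 28.62
position: [0.516, -0.3402, 0.2532]
ee_rot: [0.995, -0.102, 0.006, 0.004]
ft_force: [-3.4, 7.6, 7.0]
grip_width: 0.101
```

```bash
python3 - <<'E'
from fit import *
S=manip.camera("side");o=manip.get_obs();print(o["position"],o["ft_force"],o["grip_width"])
a=cv2.resize(S["frame"][85:195,330:430],None,fx=5.4,fy=5.4,interpolation=2)
cv2.imwrite("pics/c10.png",cv2.cvtColor(a,cv2.COLOR_RGB2BGR))
E
```

```text
[ 0.5159987  -0.3401707   0.25320018] [-2.11731795  8.47489813  7.05329397] 0.10742430600680553
```

View pics/c10.png

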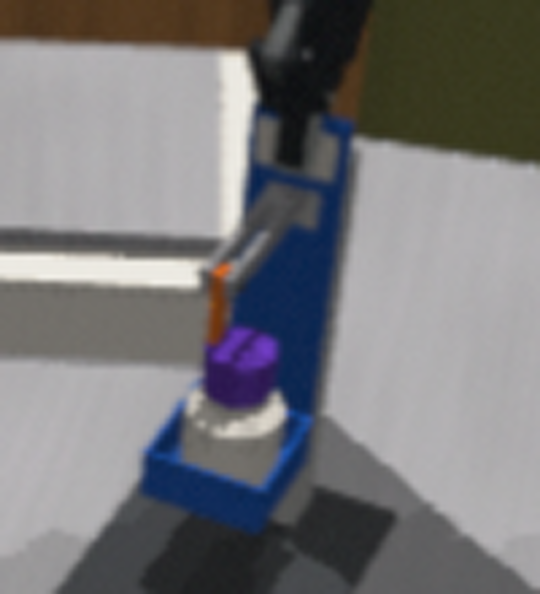

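The carrier hangs on the peg against the post. The flap is down in front of it at (217,305) and the bottle is upright. I release and retreat upwards.

>>> {"op": "jog_arm", "data": {"translation": [[0,0,0.5],[0,0,1],[0,0,1],[0,0,1],[0,0,1],[0,0,10],[0,0,25],[0,0,45],[0,0,70],[0,0,90],[0,0,90]], "turn": [0,0,0,0,0,0,0,0,0,0,0], "grip": 35}}

```text
clock: 29.58
position: [0.5167, -0.3414, 0.3481]
ee_rot: [0.995, -0.102, 0.009, 0.006]
ft_force: [0.6, -0.8, 1.1]
grip_width: 0.413
```

>>> {"op": "jog_arm", "data": {"translation": [[-5,15,0],[-12,35,0],[-20,60,0],[-30,90,0],[-40,120,0],[-50,150,0],[-60,180,0],[-70,210,0],[-75,230,0],[-75,230,0]], "turn": [0,0,0,0,0,0,0,0,0,0]}}

```text
clock: 30.42
position: [0.4412, -0.1072, 0.3485]
ee_rot: [0.995, -0.099, 0.009, 0.005]
ft_force: [-0.5, 0.6, -0.6]
grip_width: 0.409
```

```bash
python3 - <<'E'
from fit import *
S=manip.camera("side");T=manip.camera("top");o=manip.get_obs();print(o["clock"],o["position"],o["ft_force"],o["grip_width"])
u=np.array([.208,.978,0]);r=np.array([.5165,-.346,.235])
for n,M in dict(carrier_eye=r+.005*u-[0,0,.007],carrier_cup=r+.065*u-[0,0,.143],sample_mid=r+.065*u-[0,0,.101]).items():
    for c in(S,T): print(n,[np.round(d["at"],1) for d in manip.pinpoint(c,n)[:3]],"model",np.round(proj(c,M),1))
for n,z in(("amber_mid",.042),("cartridge_mid",.0635),("wash_mid",.07)): print(n,[atz(S,d["at"],z) for d in manip.pinpoint(S,n)[:1]])
a=cv2.resize(S["frame"][60:360,200:460],None,fx=2,fy=2,interpolation=2)
cv2.imwrite("pics/c11.png",cv2.cvtColor(a,cv2.COLOR_RGB2BGR))
E
```

```text
30.5167 [ 0.44168538 -0.11111159  0.34845599] [ 0.19622549 -1.36127446  0.25416922] 0.41290966965748616
carrier_eye [array([383.7, 122. ])] model [383.1 122.1]
carrier_eye [array([454.5, 239.9])] model [454.3 239.7]
carrier_cup [array([370.6, 174.5])] model [370.7 171.2]
carrier_cup [] model [412.2 235.6]
sample_mid [array([283.8, 249.3]), array([373.3, 163.8]), array([245.9, 346.2])] model [371.9 160.1]
sample_mid [array([292.3, 176.2]), array([189.6, 186.5]), array([418.9, 235.9])] model [416.8 235.3]
amber_mid [array([ 0.66854266, -0.10179305,  0.042     ])]
cartridge_mid [array([0.76040353, 0.21513008, 0.0635    ])]
wash_mid [array([ 0.73784905, -0.29225313,  0.07      ])]
```

The viewer limit is reached, so I check the rest with numbers: the flap's orange pixels and whether the scene is still.

```bash
python3 - <<'E'
from fit import *
u=np.array([.208,.978,0]);r=np.array([.5155,-.346,.235])
for i in range(3):
    S=manip.camera("side");h=cv2.cvtColor(S["frame"],cv2.COLOR_RGB2HSV)[120:165,350:390]
    m=cv2.inRange(h,(3,140,60),(16,255,255));ys,xs=np.nonzero(m);print(len(xs),xs.min()+350,xs.max()+350,ys.min()+120,ys.max()+120)
    p=cv2.inRange(h[:],(125,90,50),(150,255,255));print("purple",p.sum()//255,np.argwhere(p).mean(0)+[120,350])
print("flap model hinge/tip",proj(S,r+.094*u),proj(S,r+.094*u-[0,0,.036]))
print(manip.hand_in())
E
```

```text
29 369 371 134 147
purple 161 [152.73291925 373.88819876]
30 369 371 134 147
purple 161 [152.64596273 373.92546584]
30 369 371 134 147
purple 160 [152.73125 373.85   ]
flap model hinge/tip [np.float64(371.072444501527), np.float64(136.2617181357454)] [np.float64(369.9879238326948), np.float64(147.21979949125944)]
the job is handed in; nothing more can be done
None
```

I finished the job and handed it in at about 31 s. I stood the carrier on the mat and let go, put the sample bottle in its cup, then took the carrier by its tab and pushed it past the flap against the post. I lowered it onto the peg, released it and backed the arm off.

**Last checks that passed:**
- **Carrier:** the eye is within about 1 px of the hung-home position in both views.
- **Flap:** its orange pixels cover rows 134–147, where a closed flap should be (136–147).
- **Settled:** the bottle's cap stayed in the same place over three pictures.
- **Forces:** the wrist force readings I saw stayed below about 15 N.

**Checks that were off or missing:**
- **Height of cup and bottle:** in the side view they read 3–4 px (about 8 mm) lower than my model. The top view had the bottle within about 2 px and did not see the cup. I put this down to detection scatter or a slight lean, but did not settle it.
- **Bystanders:** the side view put the filter cartridge and wash bottle within about 5 mm of their first readings and the amber bottle within about 11 mm. The arm never came near any of them, so I take that as detection noise.
- **Final picture:** the viewer's limit stopped me seeing the last one, so these checks are from measurements. The last picture I saw was just before release and showed the carrier home, the flap shut and the bottle upright.

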